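# Rank the doming stakes on the rack by head size

## Task

Put the jeweller's four steel doming stakes away on the rack: stand each one upright in the middle of its own leather pad, in order of the width of their heads, not their height. The narrowest head goes on the pad next to the brass end block and they grow step by step to the widest next to the dark wooden block; let go of them all and leave them standing still.

Things in the scene. Friction and masses are not known exactly. Their poses are not given: they have to be found in the camera images.
- stake_24: Loose steel doming stake with the narrowest head, upright: dark round foot 30 mm across, 8 mm thick; 16 mm stem; bright round head 24 mm across with a low domed top. Height 60 mm in all; the head's straight vertical side, where it is gripped, is 16 mm deep, its middle 46 mm above the underside. About 0.13 kg. Origin: centre of the underside; z up its axis; round, so yaw means nothing.
- stake_35: Loose steel doming stake with the second narrowest head, upright: dark round foot 34 mm across, 8 mm thick; 16 mm stem; bright round head 35 mm across with a low domed top. Height 54 mm in all; the head's straight vertical side, where it is gripped, is 16 mm deep, its middle 38 mm above the underside. About 0.21 kg. Origin: centre of the underside; z up its axis; round, so yaw means nothing.
- stake_46: Loose steel doming stake with the second widest head, upright: dark round foot 40 mm across, 8 mm thick; 16 mm stem; bright round head 46 mm across with a low domed top. Height 66 mm in all; the head's straight vertical side, where it is gripped, is 16 mm deep, its middle 48 mm above the underside. About 0.34 kg. Origin: centre of the underside; z up its axis; round, so yaw means nothing.
- stake_58: Loose steel doming stake with the widest head, upright: dark round foot 46 mm across, 8 mm thick; 16 mm stem; bright round head 58 mm across with a low domed top. Height 58 mm in all; the head's straight vertical side, where it is gripped, is 16 mm deep, its middle 38 mm above the underside. About 0.5 kg. Origin: centre of the underside; z up its axis; round, so yaw means nothing.
- pad_a: Fixed round brown leather pad, 64 mm across, 3 mm thick, on the rack board: the first from the board's left end (the robot's left, +y of the board). The four look alike, in a straight row 84 mm from centre to centre. Origin: centre of its underside, on the board's top (14 mm above the bench); x across the board, y along the row to the left, z up.
- pad_b: Fixed round brown leather pad, 64 mm across, 3 mm thick, on the rack board: the second from the left. The four look alike, in a straight row 84 mm from centre to centre. Origin: centre of its underside, on the board's top (14 mm above the bench); x across the board, y along the row to the left, z up.
- pad_c: Fixed round brown leather pad, 64 mm across, 3 mm thick, on the rack board: the third from the left. The four look alike, in a straight row 84 mm from centre to centre. Origin: centre of its underside, on the board's top (14 mm above the bench); x across the board, y along the row to the left, z up.
- pad_d: Fixed round brown leather pad, 64 mm across, 3 mm thick, on the rack board: the last, at the board's right end (-y of the board). The four look alike, in a straight row 84 mm from centre to centre. Origin: centre of its underside, on the board's top (14 mm above the bench); x across the board, y along the row to the left, z up.
- brass_block: Fixed bright brass end block, 70 mm across the board, 18 mm along it and 18 mm high, standing on one end of the rack board, 60 mm beyond the centre of the end pad (either end: it changes places with the dark block). The narrowest stake belongs at this end. Origin: centre of its underside, on the board's top.
- dark_block: Fixed near-black wooden end block of the same size as the brass one, at the opposite end of the board, marking the end where the widest stake belongs. Origin: centre of its underside, on the board's top.

How it is judged:
At the end, for the whole second after the job is handed in: All four stakes upright (0.1 rad), at rest and seated on the pads, each foot centre within 13 mm of its pad centre, in order 24, 35, 46, 58 mm head width from the pad beside the brass block to the pad beside the dark block (((horizontal distance between brass_block and pad_a below 0.1 m and (horizontal distance between stake_24 and pad_a below 0.013 m and z of stake_24 in the frame of pad_a between 0 and 0.007 m and angle between stake_24's own z axis and vertical below 0.1 rad and linear speed of stake_24 below 0.02 m/s and angular speed of stake_24 below 0.2 rad/s) and (horizontal distance between stake_35 and pad_b below 0.013 m and z of stake_35 in the frame of pad_b between 0 and 0.007 m and angle between stake_35's own z axis and vertical below 0.1 rad and linear speed of stake_35 below 0.02 m/s and angular speed of stake_35 below 0.2 rad/s) and (horizontal distance between stake_46 and pad_c below 0.013 m and z of stake_46 in the frame of pad_c between 0 and 0.007 m and angle between stake_46's own z axis and vertical below 0.1 rad and linear speed of stake_46 below 0.02 m/s and angular speed of stake_46 below 0.2 rad/s) and (horizontal distance between stake_58 and pad_d below 0.013 m and z of stake_58 in the frame of pad_d between 0 and 0.007 m and angle between stake_58's own z axis and vertical below 0.1 rad and linear speed of stake_58 below 0.02 m/s and angular speed of stake_58 below 0.2 rad/s)) or (horizontal distance between brass_block and pad_d below 0.1 m and (horizontal distance between stake_24 and pad_d below 0.013 m and z of stake_24 in the frame of pad_d between 0 and 0.007 m and angle between stake_24's own z axis and vertical below 0.1 rad and linear speed of stake_24 below 0.02 m/s and angular speed of stake_24 below 0.2 rad/s) and (horizontal distance between stake_35 and pad_c below 0.013 m and z of stake_35 in the frame of pad_c between 0 and 0.007 m and angle between stake_35's own z axis and vertical below 0.1 rad and linear speed of stake_35 below 0.02 m/s and angular speed of stake_35 below 0.2 rad/s) and (horizontal distance between stake_46 and pad_b below 0.013 m and z of stake_46 in the frame of pad_b between 0 and 0.007 m and angle between stake_46's own z axis and vertical below 0.1 rad and linear speed of stake_46 below 0.02 m/s and angular speed of stake_46 below 0.2 rad/s) and (horizontal distance between stake_58 and pad_a below 0.013 m and z of stake_58 in the frame of pad_a between 0 and 0.007 m and angle between stake_58's own z axis and vertical below 0.1 rad and linear speed of stake_58 below 0.02 m/s and angular speed of stake_58 below 0.2 rad/s)))); the robot touches nothing.
It also fails if it takes over 93 s, if anything falls off the work surface, if the arm or the gripper's body presses on something with over 40 N, if the wrist force passes 120 N, or if a joint passes its speed limit or range.

## Robot

A 6-joint arm with a two-finger parallel gripper is mounted at the origin on the work surface. World frame = base frame: x ahead of the robot, y to its left, z up, the work surface at z = 0. Lengths are in m, angles in rad, forces in N, time in s.
With the tool pointing down it reaches from about 0.375 to 0.975 m from the base axis. Payload 3.8 kg.
Tool frame: the origin (TCP) lies at the centre of the arm's flange, where the gripper is bolted on; the fingertips stand 173 mm ahead of it and the grasp point (between the pads) lies 155 mm ahead of it (robot.finger_overhang is the distance from the TCP to the fingertips, in m); z points along the fingers, y is the line along which they close (so a half turn about z gives the same grasp; the last joint's range is limited). The gripper opens to 85 mm and grips with 20 to 120 N. Pads are 22 mm wide; open, the fingers measure 114 mm over their backs; the gripper's body (76 mm by 85 mm) begins 54 mm behind the grasp point. The pads swing forward as they close: fully open they stand 13 mm farther back than shut.
Start: joints at [-1.267, 0.264, 1.604, -0, 1.274, -0.037], TCP at [0.226, -0.636, 0.405] pointing down, gripper open.
Joint ranges: [-2.63, 2.63], [-0.94, 2.18], [0.31, 2.57], [-1.31, 4.45], [0, 2.66], [-2.55, 2.55]. Speed limits (rad/s): [2.57, 2.57, 3.14, 3.14, 3.14, 3.14].

## Interface

Orientations are given as a 3x3 rotation matrix whose columns are the frame's x, y, z axes.
In Python, from bench import robot gives the robot as it stands.
- The arm moves only by the tool move_arm, never from a script. Its argument "deltas" is a list that holds one entry, the list of rows, each a list of 5 numbers: the shift along the world's x, y, z as a fraction of full scale, then the turn about the world's z as a fraction of full scale, then the opening, from 0 (shut) to 1 (fully open). In form: [[[dx, dy, dz, yaw, jaw], ...]]. A call has 1 to 10 rows; each row is the pose to reach, as a shift and turn from the pose commanded when the call began, turning the shorter way round; what a row does not reach only later rows make up. Full scale, the value 1, is 100 mm for a shift and 180 degrees for a turn. A row lasts 1/8 s, in which the tool goes at most 62.5 mm and 10.7 degrees, less where a joint would pass 70% of its speed; a pose out of reach is approached as far as the arm can. A call with a number of a shift or a turn outside -1 to 1 is refused whole. A call with a gripper value outside its range is refused whole. The fingers move at their own pace and stop on an object; the grip force is fixed at half the most. Time passes only in rows, so rows that repeat a pose let the fingers close. It gives the time, the measured TCP pose, the force, the opening and the grip force at its end, in the units of the state.
- robot.get_state(): the state, without advancing time (a new reading comes with each control period).
- robot.grab_frame(name): name is "side" or "top"; returns a dict with "pixels" (480x640x3 uint8, blue, green, red), "mtx" (3x3 intrinsics, pixels), "world_from_camera" (4x4, takes a point from camera to world coordinates). Camera axes: x right, y down, z forward; pixel columns grow to the right and rows downward; lengths in m; the calibration is good to about 2 mm. A picture is of the moment at which its call begins. There is no depth.
- robot.job_done(): hands the job in; it is judged then, once.
The state is a dict: "clock": time; "joint_pos": joint angles; "qvel": joint speeds; "joint_efforts": joint torques, N m; "tcp_pos": TCP position; "tool_rot": TCP orientation; "ft_force": force on the tool from outside, world axes, zero at the start; "wrist_torque": the same for the moment, N m; "grip_width": finger opening in m; "finger_force": force on a finger pad.
Only numpy, scipy, OpenCV 4.12 (cv2) and the standard library are available. Lean on these libraries where they do the work, as an engineer would, in place of code of your own. Each camera call takes 0.05 s, during which the arm holds its last target. There are 200 camera calls.

## Working session

There is one attempt and no reset: what is moved stays moved. The work goes in short steps, Python scripts to look and compute and a tool call to move; the robot and the scene stay as the last step left them, time stands still between calls to the robot, and variables do not carry over. Pictures are saved under pics/ and viewed, at most 14 in all, crops included, and the job is handed in when it is done.

Besides the shell and the picture viewer there is one more tool, called after ">>>" as name(argument=value, ...), one argument or row to a line, values as JSON. move_arm: Moves the arm, as the interface text tells. Its arguments: {"type":"object","properties":{"deltas":{"type":"array","items":{"type":"array","items":{"type":"array","items":{"type":"number","minimum":-1,"maximum":1}}}}},"required":["deltas"]}

```bash
mkdir -p pics; python3 - <<'E'
from bench import robot
import cv2,numpy as np
for n in ("top","side"):
    f=robot.grab_frame(n); cv2.imwrite(f"pics/{n}0.png",f["pixels"]); np.savez(f"{n}0.npz",**f)
    print(n,f["mtx"].round(1).tolist(),f["world_from_camera"].round(3).tolist())
s=robot.get_state(); print(s["clock"],s["tcp_pos"],s["tool_rot"],s["grip_width"])
E
```

```text
top [[576.1, 0.0, 330.0], [0.0, 576.1, 241.8], [0.0, 0.0, 1.0]] [[0.07, -0.971, 0.227, 0.305], [-0.998, -0.067, 0.018, 0.001], [-0.003, -0.228, -0.974, 1.063], [0.0, 0.0, 0.0, 1.0]]
side [[463.7, 0.0, 318.9], [0.0, 463.7, 249.5], [0.0, 0.0, 1.0]] [[0.991, -0.076, 0.112, 0.47], [-0.135, -0.553, 0.822, -0.629], [-0.001, -0.829, -0.559, 0.476], [0.0, 0.0, 0.0, 1.0]]
0.1 [ 0.2255049  -0.63589795  0.40346709] [[ 9.42490944e-01  3.34231142e-01 -6.02961428e-04]
 [ 3.34231678e-01 -9.42489008e-01  1.91194000e-03]
 [ 7.07453712e-05 -2.00351494e-03 -9.99997990e-01]] 0.0855621989857509
```

View pics/top0.png

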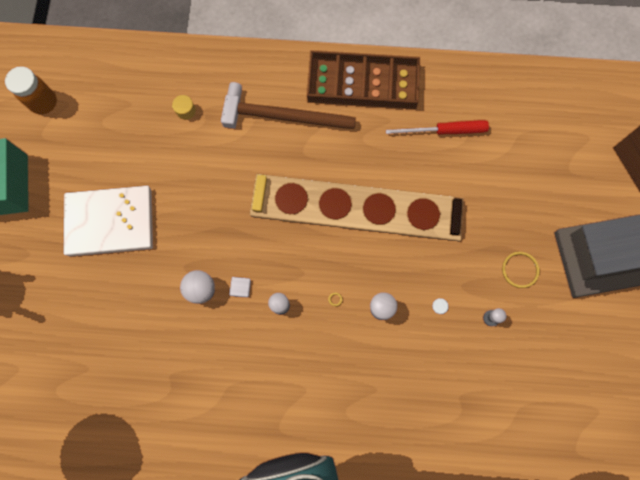

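View pics/side0.png

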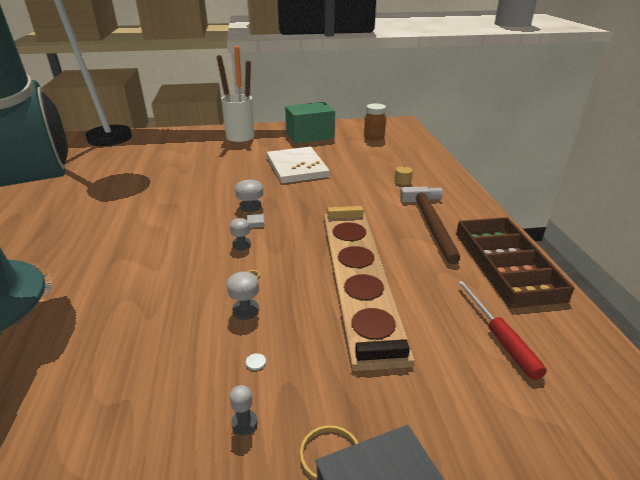

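The top view shows the rack with the brass block at the left (+y, 260,192) and the dark block at the right (457,216). That means 24→a, 35→b, 46→c and 58→d. Heads from left to right: 58 (197,287), 35 (279,303), 46 (384,306) and 24 (497,317). The side view agrees.

```bash
cat > h.py <<'E'
import cv2,numpy as np
def ray(f,uv,z):
    d=np.linalg.inv(f["mtx"])@[uv[0],uv[1],1]; T=f["world_from_camera"]
    d=T[:3,:3]@d; o=T[:3,3]; return o+d*(z-o[2])/d[2]
def blob(mask,uv,r=25):
    n,l,st,c=cv2.connectedComponentsWithStats(mask.astype(np.uint8))
    ok=[i for i in range(1,n) if st[i,4]>25 and np.hypot(*(c[i]-uv))<r]
    if not ok: return None
    i=max(ok,key=lambda i:st[i,4]); cn=max(cv2.findContours((l==i).astype(np.uint8),0,1)[0],key=len)
    return c[i],cv2.minEnclosingCircle(cn),st[i]
def head(px):
    h=cv2.cvtColor(px,cv2.COLOR_BGR2HSV); return (h[...,1]<60)&(h[...,2]>95)
def leather(px):
    h=cv2.cvtColor(px,cv2.COLOR_BGR2HSV); return (h[...,2]<125)&(h[...,1]>150)&((h[...,0]<9)|(h[...,0]>170))
E
python3 - <<'E'
from h import *
t=dict(np.load("top0.npz")); s=dict(np.load("side0.npz"))
H={24:.046,35:.038,46:.048,58:.038}
for k,a,b in ((58,(197,287),(249,190)),(35,(279,303),(240,228)),(46,(384,306),(243,286)),(24,(497,317),(241,399))):
    for f,uv in ((t,a),(s,b)):
        r=blob(head(f["pixels"]),uv); 
        if r is None: print(k,None); continue
        c,(cc,rad),st=r
        p=ray(f,cc,H[k]); q=ray(f,c,H[k])
        e=ray(f,(cc[0]+rad,cc[1]),H[k])
        print(k,c.round(1),np.round(cc,1),st,"circ",p.round(4),"cent",q.round(4),"diam",round(2e3*np.linalg.norm(e-p),1))
for a,b in (((291,198),(349,231)),((335,204),(356,257)),((379,209),(364,287)),((423,214),(373,323))):
    for f,uv in ((t,a),(s,b)):
        r=blob(leather(f["pixels"]),uv,12)
        print("pad",None if r is None else (r[0].round(1),r[2],ray(f,r[0],.017).round(4)))
E
```

```text
58 [196.6 286.4] [196.8 286.4] [180 271  34  32 840] circ [0.445  0.2535 0.038 ] cent [0.4449 0.2538 0.038 ] diam 60.5
58 [248.2 189.4] [248.6 189.5] [235 180  28  21 448] circ [0.4426 0.2595 0.038 ] cent [0.4418 0.2601 0.038 ] diam 58.0
35 [278.1 302.7] [278.  302.9] [269 293  20  21 312] circ [0.4256 0.1052 0.038 ] cent [0.426  0.1051 0.038 ] diam 36.3
35 [245.9 223.8] [247. 224.] [230 214  34  23 470] circ [0.4382 0.1177 0.038 ] cent [0.4361 0.1188 0.038 ] diam 67.7
46 [383.1 305.9] [383.1 306. ] [370 293  27  27 561] circ [ 0.4317 -0.0812  0.048 ] cent [ 0.4319 -0.0812  0.048 ] diam 47.6
46 [241.7 285.3] [242.6 285.9] [227 272  31  29 694] circ [ 0.4311 -0.0788  0.048 ] cent [ 0.4297 -0.0771  0.048 ] diam 48.6
24 [497.  315.2] [495.  315.5] [485 309  21  14 192] circ [ 0.4289 -0.2785  0.046 ] cent [ 0.4296 -0.2819  0.046 ] diam 36.2
24 [239.6 397.4] [239.5 398. ] [230 385  21  27 420] circ [ 0.4274 -0.2801  0.046 ] cent [ 0.4275 -0.2793  0.046 ] diam 30.3
pad (array([292.9, 197.1]), array([277, 184,  30,  29, 584], dtype=int32), array([0.6305, 0.0972, 0.017 ]))
pad (array([349.1, 230.9]), array([333, 223,  32,  17, 383], dtype=int32), array([0.6272, 0.1015, 0.017 ]))
pad (array([335. , 203.3]), array([320, 189,  31,  30, 703], dtype=int32), array([0.6238, 0.0167, 0.017 ]))
pad (array([355.7, 256.1]), array([339, 247,  35,  21, 464], dtype=int32), array([0.6229, 0.0179, 0.017 ]))
pad (array([379. , 208.7]), array([364, 194,  31,  30, 715], dtype=int32), array([ 0.6189, -0.067 ,  0.017 ]))
pad (array([364.3, 285.3]), array([345, 275,  38,  24, 446], dtype=int32), array([ 0.62 , -0.064,  0.017]))
pad (array([423.2, 213.8]), array([408, 199,  32,  30, 711], dtype=int32), array([ 0.6146, -0.1506,  0.017 ]))
pad None
```

>>> move_arm(
  deltas=[
    [[0.15,0.25,0,0.03,1],[0.3,0.5,0,0.06,1],[0.4,0.75,0,0.08,1],[0.5,0.88,0,0.0975,1],[0.5,0.88,0,0.0975,1]],
  ],
)

```text
clock: 0.72
tcp_pos: [0.2762, -0.5476, 0.4046]
tool_rot: [[0.797, 0.604, -0.0], [0.604, -0.797, -0.0], [-0.0, -0.0, -1.0]]
ft_force: [-0.1, -0.3, -0.1]
grip_width: 0.0856
finger_force: 0.0
```

>>> move_arm(
  deltas=[
    [[0.15,0.25,0,0.03,1],[0.3,0.5,0,0.06,1],[0.4,0.75,0,0.08,1],[0.5,0.88,0,0.0975,1],[0.5,0.88,0,0.0975,1]],
  ],
)

```text
clock: 1.35
tcp_pos: [0.3262, -0.4597, 0.4049]
tool_rot: [[0.578, 0.816, 0.0], [0.816, -0.578, -0.001], [-0.0, 0.0, -1.0]]
ft_force: [0.4, -0.7, 0.9]
grip_width: 0.0856
finger_force: 0.0
```

>>> move_arm(
  deltas=[
    [[0.15,0.25,0,0.03,1],[0.3,0.5,0,0.06,1],[0.4,0.75,0,0.08,1],[0.5,0.88,0,0.0975,1],[0.5,0.88,0,0.0975,1]],
  ],
)

```text
clock: 1.98
tcp_pos: [0.3761, -0.3722, 0.4048]
tool_rot: [[0.305, 0.952, 0.0], [0.952, -0.305, -0.001], [-0.001, 0.0, -1.0]]
ft_force: [-0.1, -1.0, -0.4]
grip_width: 0.0848
finger_force: 0.0
```

>>> move_arm(
  deltas=[
    [[0.15,0.25,-0.2,0.03,1],[0.3,0.5,-0.4,0.06,1],[0.4,0.75,-0.7,0.08,1],[0.5,0.88,-1,0.0975,1],[0.5,0.88,-1,0.0975,1],[0.5,0.88,-1,0.0975,1]],
  ],
)

```text
clock: 2.72
tcp_pos: [0.4258, -0.2854, 0.3057]
tool_rot: [[0.006, 1.0, 0.001], [1.0, -0.006, -0.001], [-0.001, 0.001, -1.0]]
ft_force: [0.3, -0.4, 0.3]
grip_width: 0.0853
finger_force: 0.0
```

>>> move_arm(
  deltas=[
    [[0.02,0.02,-0.3,0,1],[0.02,0.02,-0.6,0,1],[0.02,0.02,-0.9,0,1],[0.02,0.02,-1,0,1],[0.02,0.02,-1,0,1]],
  ],
)

```text
clock: 3.35
tcp_pos: [0.4277, -0.283, 0.2053]
tool_rot: [[0.006, 1.0, 0.0], [1.0, -0.006, -0.0], [-0.0, 0.0, -1.0]]
ft_force: [0.3, 0.3, -0.2]
grip_width: 0.085
finger_force: 0.0
```

```bash
python3 - <<'E'
from bench import robot
import cv2
f=robot.grab_frame("side"); cv2.imwrite("pics/s1.png",cv2.resize(f["pixels"][250:480,120:420],None,fx=2,fy=2))
E
```

```text
(no output)
```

View pics/s1.png

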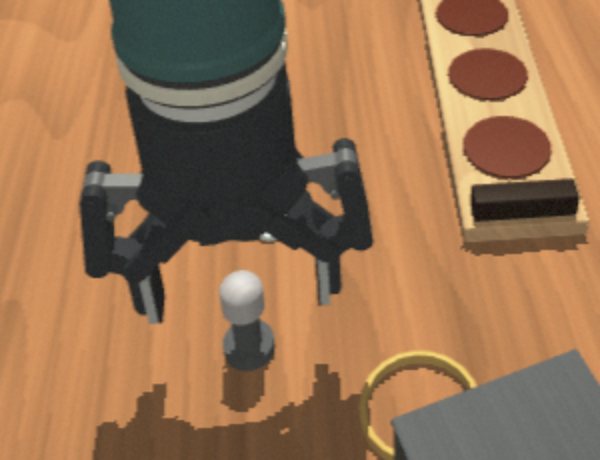

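The stake (crop 242,295) stands midway between the open fingers, so I grip it.

>>> move_arm(
  deltas=[
    [[0,0,-0.06,0,1],[0,0,-0.06,0,0.6],[0,0,-0.06,0,0.4],[0,0,-0.06,0,0.2],[0,0,-0.06,0,0],[0,0,-0.06,0,0],[0,0,-0.06,0,0],[0,0,-0.06,0,0]],
  ],
)

```text
clock: 4.4
tcp_pos: [0.4278, -0.2823, 0.199]
tool_rot: [[0.005, 1.0, 0.001], [1.0, -0.005, -0.0], [-0.0, 0.001, -1.0]]
ft_force: [-0.4, 0.7, 4.0]
grip_width: 0.0222
finger_force: 58.6
```

>>> move_arm(
  deltas=[
    [[0,0,0.15,0,0],[0,0,0.4,0,0],[0,0,0.7,0,0],[0,0,0.95,0,0],[0,0,1,0,0],[0,0,1,0,0]],
  ],
)

```text
clock: 5.15
tcp_pos: [0.4274, -0.282, 0.2986]
tool_rot: [[0.005, 1.0, -0.0], [1.0, -0.005, -0.0], [-0.0, -0.0, -1.0]]
ft_force: [0.2, 0.8, -2.1]
grip_width: 0.0221
finger_force: 58.9
```

```bash
python3 - <<'E'
from bench import robot
import cv2
f=robot.grab_frame("side"); cv2.imwrite("pics/s2.png",cv2.resize(f["pixels"][220:480,120:420],None,fx=2,fy=2))
E
```

```text
(no output)
```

View pics/s2.png

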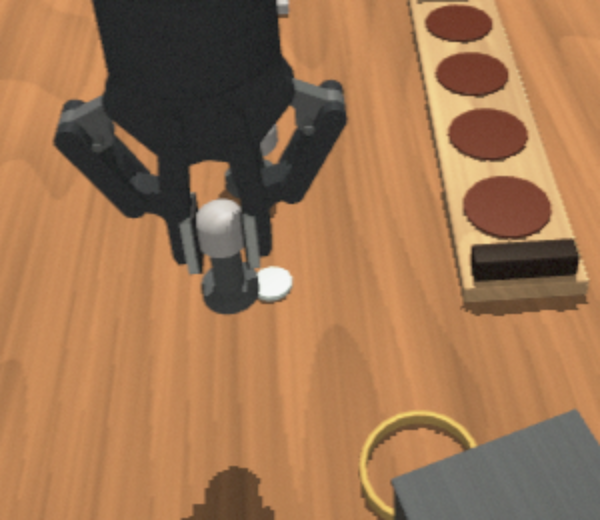

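The stake is held, sitting about 4 mm towards -y of the pad centre. It looks upright, with the head at crop (220,228) and the foot at (230,285). I'll compensate for that when placing it. Next is pad a.

>>> move_arm(
  deltas=[
    [[0.1,0.15,0,0,0],[0.25,0.4,0,0,0],[0.4,0.75,0,0,0],[0.5,0.97,0,0,0]],
  ],
)

```text
clock: 5.7
tcp_pos: [0.478, -0.1828, 0.2974]
tool_rot: [[0.004, 1.0, -0.002], [1.0, -0.004, 0.002], [0.002, -0.002, -1.0]]
ft_force: [-0.2, -0.1, -1.0]
grip_width: 0.0224
finger_force: 58.9
```

>>> move_arm(
  deltas=[
    [[0.2,0.3,0,0,0],[0.35,0.6,0,0,0],[0.5,0.97,0,0,0]],
  ],
)

```text
clock: 6.08
tcp_pos: [0.5279, -0.0863, 0.2974]
tool_rot: [[0.005, 1.0, -0.002], [1.0, -0.005, 0.001], [0.001, -0.002, -1.0]]
ft_force: [0.9, -0.4, -1.2]
grip_width: 0.0222
finger_force: 58.9
```

>>> move_arm(
  deltas=[
    [[0.2,0.3,0,0,0],[0.35,0.6,0,0,0],[0.5,0.97,0,0,0]],
  ],
)

```text
clock: 6.45
tcp_pos: [0.5777, 0.0108, 0.2973]
tool_rot: [[0.005, 1.0, -0.002], [1.0, -0.005, 0.0], [0.0, -0.002, -1.0]]
ft_force: [1.3, -1.5, -1.3]
grip_width: 0.0222
finger_force: 58.9
```

>>> move_arm(
  deltas=[
    [[0.2,0.3,0,0,0],[0.35,0.6,0,0,0],[0.45,0.8,0,0,0],[0.5,0.96,0,0,0],[0.5,0.96,0,0,0],[0.5,0.96,0,0,0]],
  ],
)

```text
clock: 7.2
tcp_pos: [0.6272, 0.1043, 0.2985]
tool_rot: [[0.005, 1.0, -0.001], [1.0, -0.005, -0.001], [-0.001, -0.001, -1.0]]
ft_force: [-0.5, -0.3, -1.3]
grip_width: 0.0222
finger_force: 58.9
```

>>> move_arm(
  deltas=[
    [[0,0,-0.25,0,0],[0,0,-0.5,0,0],[0,0,-0.7,0,0],[0,0,-0.77,0,0],[0,0,-0.79,0,0],[0,0,-0.81,0,0],[0,0,-0.82,0,0],[0,0,-0.82,0,0]],
  ],
)

```text
clock: 8.2
tcp_pos: [0.6278, 0.1049, 0.2172]
tool_rot: [[0.005, 1.0, 0.001], [1.0, -0.005, 0.0], [0.0, 0.001, -1.0]]
ft_force: [1.2, -0.4, -1.2]
grip_width: 0.0222
finger_force: 58.9
```

```bash
python3 - <<'E'
from bench import robot
import cv2
f=robot.grab_frame("side"); cv2.imwrite("pics/s3.png",cv2.resize(f["pixels"][130:330,250:450],None,fx=3,fy=3))
E
```

```text
(no output)
```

View pics/s3.png

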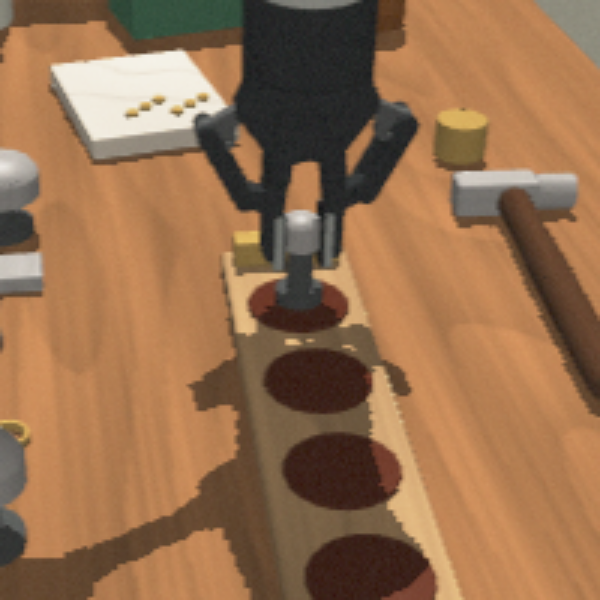

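```bash
python3 - <<'E'
from h import *
from bench import robot
f=robot.grab_frame("side"); p=f["pixels"]
c=np.argmin(abs(np.arange(640)-349.7))
print(p[215:248,349].tolist()); print(p[229,330:370].tolist())
for v in (222,224,226,228,230,232,234,236,240): print(v,ray(f,(349.5,v),.017).round(4))
E
```

```text
[[60, 62, 60], [56, 57, 56], [55, 58, 56], [54, 54, 53], [56, 56, 55], [57, 58, 56], [52, 51, 53], [58, 59, 57], [57, 59, 56], [54, 58, 56], [56, 58, 56], [55, 56, 56], [56, 59, 57], [52, 53, 51], [54, 55, 55], [58, 57, 56], [56, 57, 56], [49, 53, 53], [42, 47, 59], [27, 35, 60], [26, 34, 58], [19, 30, 57], [23, 32, 59], [28, 34, 60], [18, 28, 59], [26, 39, 63], [68, 92, 115], [67, 92, 112], [89, 127, 161], [118, 167, 212], [66, 93, 116], [48, 68, 91], [24, 33, 57]]
[[130, 186, 226], [125, 180, 223], [102, 144, 189], [59, 85, 132], [45, 61, 114], [39, 55, 109], [42, 58, 109], [39, 58, 109], [37, 56, 108], [34, 54, 108], [40, 56, 110], [42, 53, 93], [49, 51, 63], [50, 51, 50], [51, 52, 52], [55, 55, 53], [54, 55, 56], [51, 51, 50], [53, 53, 52], [54, 55, 55], [53, 55, 54], [52, 53, 52], [56, 57, 59], [52, 51, 53], [52, 55, 53], [51, 53, 51], [51, 51, 51], [42, 50, 80], [41, 54, 104], [35, 56, 108], [43, 60, 112], [40, 57, 109], [46, 61, 112], [40, 54, 107], [42, 59, 110], [71, 101, 147], [107, 154, 198], [120, 170, 215], [118, 169, 213], [115, 165, 208]]
222 [0.6342 0.1338 0.017 ]
224 [0.6328 0.1263 0.017 ]
226 [0.6313 0.119  0.017 ]
228 [0.6299 0.1117 0.017 ]
230 [0.6286 0.1046 0.017 ]
232 [0.6272 0.0975 0.017 ]
234 [0.6259 0.0905 0.017 ]
236 [0.6245 0.0837 0.017 ]
240 [0.6219 0.0702 0.017 ]
```

In the side frame the foot centre sits about 6.5 mm +y of the pad centre, so I correct that, seat the stake and release.

>>> move_arm(
  deltas=[
    [[0,-0.06,0,0,0],[0,-0.06,0,0,0],[0,-0.06,-0.01,0,0],[0,-0.06,-0.015,0,0],[0,-0.06,-0.015,0,0]],
  ],
)

```text
clock: 8.93
tcp_pos: [0.6278, 0.0988, 0.216]
tool_rot: [[0.005, 1.0, 0.0], [1.0, -0.005, -0.0], [-0.0, 0.0, -1.0]]
ft_force: [-2.1, -0.5, 5.0]
grip_width: 0.0225
finger_force: 59.6
```

>>> move_arm(
  deltas=[
    [[0,0,0,0,0.3],[0,0,0,0,0.4],[0,0,0,0,0.6],[0,0,0,0,0.9],[0,0,0,0,1],[0,0,0.1,0,1],[0,0,0.4,0,1],[0,0,0.8,0,1],[0,0,1,0,1]],
  ],
)

```text
clock: 10.05
tcp_pos: [0.6285, 0.0989, 0.3187]
tool_rot: [[0.005, 1.0, 0.005], [1.0, -0.005, 0.001], [0.001, 0.005, -1.0]]
ft_force: [0.5, 0.3, 0.1]
grip_width: 0.0855
finger_force: 0.0
```

>>> move_arm(
  deltas=[
    [[-0.2,0.02,0,0,1],[-0.6,0.03,0,0,1],[-1,0.04,0,0,1]],
  ],
)

```text
clock: 10.42
tcp_pos: [0.5265, 0.1028, 0.3151]
tool_rot: [[0.005, 1.0, -0.0], [1.0, -0.005, -0.0], [-0.0, -0.0, -1.0]]
ft_force: [0.4, 0.4, 0.4]
grip_width: 0.0854
finger_force: 0.0
```

>>> move_arm(
  deltas=[
    [[-0.5,0.02,0,0,1],[-0.9,0.03,0,0,1],[-1,0.03,-0.2,0,1],[-1,0.03,-0.4,0,1],[-1,0.03,-0.4,0,1]],
  ],
)

```text
clock: 11.05
tcp_pos: [0.4263, 0.1056, 0.2738]
tool_rot: [[0.005, 1.0, -0.004], [1.0, -0.005, -0.001], [-0.001, -0.004, -1.0]]
ft_force: [-0.5, 0.5, -0.1]
grip_width: 0.0854
finger_force: 0.0
```

>>> move_arm(
  deltas=[
    [[-0.02,0,-0.4,0,1],[-0.02,0,-0.7,0,1],[-0.02,0,-0.86,0,1],[-0.02,0,-0.86,0,1],[-0.02,0,-0.86,0,1]],
  ],
)

```text
clock: 11.68
tcp_pos: [0.4266, 0.106, 0.1903]
tool_rot: [[0.005, 1.0, 0.002], [1.0, -0.005, 0.0], [0.0, 0.002, -1.0]]
ft_force: [0.6, -0.2, 0.1]
grip_width: 0.0857
finger_force: 0.0
```

>>> move_arm(
  deltas=[
    [[0,0,0,0,0.6],[0,0,0,0,0.5],[0,0,0,0,0.4],[0,0,0,0,0.2],[0,0,0,0,0],[0,0,0,0,0],[0,0,0,0,0]],
  ],
)

```text
clock: 12.55
tcp_pos: [0.4257, 0.1059, 0.1898]
tool_rot: [[0.005, 1.0, 0.0], [1.0, -0.005, 0.0], [0.0, 0.0, -1.0]]
ft_force: [-1.9, -0.7, 4.7]
grip_width: 0.0337
finger_force: 59.0
```

>>> move_arm(
  deltas=[
    [[0,0,0.15,0,0],[0,0,0.4,0,0],[0,0,0.7,0,0],[0,0,0.95,0,0],[0,0,1,0,0]],
  ],
)

```text
clock: 13.18
tcp_pos: [0.4264, 0.106, 0.2915]
tool_rot: [[0.005, 1.0, 0.005], [1.0, -0.005, 0.001], [0.001, 0.005, -1.0]]
ft_force: [0.2, 0.5, -2.0]
grip_width: 0.0335
finger_force: 59.9
```

>>> move_arm(
  deltas=[
    [[0.15,-0.05,0,0,0],[0.4,-0.15,0,0,0],[0.7,-0.3,0,0,0],[1,-0.45,0,0,0]],
  ],
)

```text
clock: 13.68
tcp_pos: [0.5266, 0.0599, 0.2872]
tool_rot: [[0.005, 1.0, -0.003], [1.0, -0.005, -0.0], [-0.0, -0.003, -1.0]]
ft_force: [1.1, 0.5, -2.2]
grip_width: 0.0329
finger_force: 59.9
```

>>> move_arm(
  deltas=[
    [[0.3,-0.15,0,0,0],[0.6,-0.3,0,0,0],[0.85,-0.4,0,0,0],[0.98,-0.45,0,0,0],[0.98,-0.45,0,0,0]],
  ],
)

```text
clock: 14.3
tcp_pos: [0.624, 0.0153, 0.2877]
tool_rot: [[0.006, 1.0, -0.002], [1.0, -0.006, 0.0], [0.0, -0.002, -1.0]]
ft_force: [-0.7, -0.2, -2.4]
grip_width: 0.0332
finger_force: 60.0
```

>>> move_arm(
  deltas=[
    [[0,0,-0.25,0,0],[0,0,-0.5,0,0],[0,0,-0.7,0,0],[0,0,-0.78,0,0],[0,0,-0.81,0,0],[0,0,-0.81,0,0],[0,0,-0.81,0,0]],
  ],
)

```text
clock: 15.18
tcp_pos: [0.6242, 0.0158, 0.2093]
tool_rot: [[0.005, 1.0, 0.002], [1.0, -0.005, -0.0], [-0.0, 0.002, -1.0]]
ft_force: [-0.7, -0.2, -3.1]
grip_width: 0.0336
finger_force: 60.0
```

```bash
cat > foot.py <<'E'
from h import *
from bench import robot
import sys
v0,u,R,n=int(sys.argv[1]),float(sys.argv[2]),float(sys.argv[3]),sys.argv[4]
f=robot.grab_frame("side"); p=f["pixels"]
cv2.imwrite(f"pics/{n}.png",cv2.resize(p[130:370,250:450],None,fx=2.5,fy=2.5))
h=cv2.cvtColor(p,cv2.COLOR_BGR2HSV); dark=((h[...,1]<70)&(h[...,2]<95))
col=dark[:,int(u)]; v=v0
while col[v]: v+=1
e=ray(f,(u,v),.0185); print("foot near edge row",v,"centre y",e[1]+R)
r=dark[v-int(5)]; a=b=int(u)
while r[a]: a-=1
while r[b]: b+=1
print("cols",a+1,b,"x",ray(f,((a+1+b)/2,v-5),.02)[0].round(4))
E
python3 foot.py 250 356 .017 s4
```

```text
foot near edge row 261 centre y 0.01841190718135853
cols 348 367 x 0.625
```

View pics/s4.png

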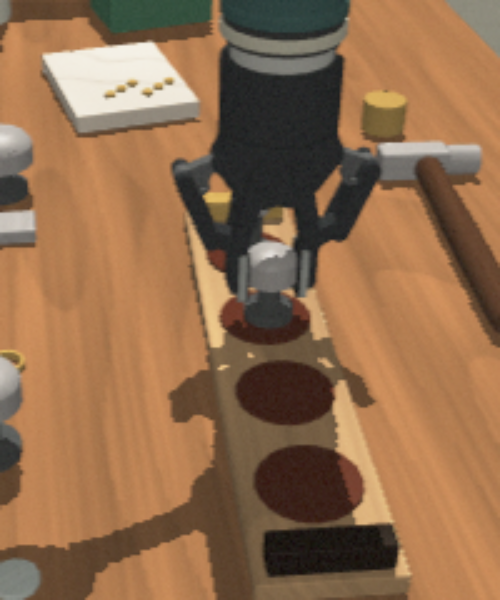

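The foot is centred on pad b (0.018 against 0.018; crop 270,315), so I seat it and release.

>>> move_arm(
  deltas=[
    [[0,0,-0.01,0,0],[0,0,-0.02,0,0],[0,0,-0.02,0,0],[0,0,-0.02,0,0]],
  ],
)

```text
clock: 15.72
tcp_pos: [0.6238, 0.0158, 0.2069]
tool_rot: [[0.005, 1.0, 0.001], [1.0, -0.005, -0.0], [-0.0, 0.001, -1.0]]
ft_force: [-1.6, 0.0, 4.8]
grip_width: 0.033
finger_force: 60.4
```

>>> move_arm(
  deltas=[
    [[0,0,0,0,0.4],[0,0,0,0,0.5],[0,0,0,0,0.7],[0,0,0,0,1],[0,0,0,0,1],[0,0,0.1,0,1],[0,0,0.4,0,1],[0,0,0.8,0,1],[0,0,1,0,1]],
  ],
)

```text
clock: 16.85
tcp_pos: [0.6245, 0.0158, 0.3096]
tool_rot: [[0.005, 1.0, 0.005], [1.0, -0.005, -0.0], [-0.0, 0.005, -1.0]]
ft_force: [-0.1, 0.1, 0.7]
grip_width: 0.0854
finger_force: 0.0
```

>>> move_arm(
  deltas=[
    [[-0.2,-0.1,0,0,1],[-0.6,-0.3,0,0,1],[-1,-0.5,0,0,1]],
  ],
)

```text
clock: 17.23
tcp_pos: [0.5225, -0.0345, 0.3061]
tool_rot: [[0.004, 1.0, -0.0], [1.0, -0.004, -0.0], [-0.0, -0.0, -1.0]]
ft_force: [0.3, 0.2, 0.3]
grip_width: 0.0856
finger_force: 0.0
```

>>> move_arm(
  deltas=[
    [[-0.4,-0.2,0,0,1],[-0.8,-0.4,0,0,1],[-0.92,-0.465,0,0,1],[-0.92,-0.465,-0.1,0,1],[-0.92,-0.465,-0.3,0,1]],
  ],
)

```text
clock: 17.85
tcp_pos: [0.4333, -0.0807, 0.2767]
tool_rot: [[0.005, 1.0, 0.004], [1.0, -0.005, -0.001], [-0.001, 0.004, -1.0]]
ft_force: [-0.1, -0.5, 0.3]
grip_width: 0.0853
finger_force: 0.0
```

>>> move_arm(
  deltas=[
    [[0,0,-0.3,0,1],[0,0,-0.6,0,1],[0,0,-0.79,0,1],[0,0,-0.79,0,1],[0,0,-0.79,0,1]],
  ],
)

```text
clock: 18.48
tcp_pos: [0.4327, -0.0805, 0.1975]
tool_rot: [[0.004, 1.0, 0.001], [1.0, -0.004, -0.0], [-0.0, 0.001, -1.0]]
ft_force: [0.1, 0.3, 0.1]
grip_width: 0.0853
finger_force: 0.0
```

>>> move_arm(
  deltas=[
    [[0,0,0,0,0.7],[0,0,0,0,0.6],[0,0,0,0,0.5],[0,0,0,0,0.3],[0,0,0,0,0],[0,0,0,0,0],[0,0,0,0,0]],
  ],
)

```text
clock: 19.35
tcp_pos: [0.4319, -0.0808, 0.1982]
tool_rot: [[0.005, 1.0, 0.001], [1.0, -0.005, -0.0], [-0.0, 0.001, -1.0]]
ft_force: [-2.3, 0.6, 5.7]
grip_width: 0.0447
finger_force: 60.4
```

>>> move_arm(
  deltas=[
    [[0,0,0.15,0,0],[0,0,0.4,0,0],[0,0,0.7,0,0],[0,0,0.95,0,0],[0,0,1,0,0]],
  ],
)

```text
clock: 19.98
tcp_pos: [0.4322, -0.0808, 0.2994]
tool_rot: [[0.005, 1.0, 0.004], [1.0, -0.005, -0.001], [-0.001, 0.004, -1.0]]
ft_force: [1.1, -0.0, -4.1]
grip_width: 0.0444
finger_force: 62.1
```

>>> move_arm(
  deltas=[
    [[0.15,0,0,0,0],[0.4,0.03,0,0,0],[0.7,0.05,0,0,0],[1,0.07,0,0,0]],
  ],
)

```text
clock: 20.48
tcp_pos: [0.5326, -0.0734, 0.2951]
tool_rot: [[0.005, 1.0, -0.003], [1.0, -0.005, 0.001], [0.001, -0.003, -1.0]]
ft_force: [0.5, -0.9, -3.8]
grip_width: 0.0444
finger_force: 62.1
```

>>> move_arm(
  deltas=[
    [[0.3,0.03,0,0,0],[0.6,0.05,0,0,0],[0.8,0.065,0,0,0],[0.87,0.065,0,0,0],[0.87,0.065,0,0,0]],
  ],
)

```text
clock: 21.1
tcp_pos: [0.6185, -0.0671, 0.2955]
tool_rot: [[0.005, 1.0, -0.003], [1.0, -0.005, 0.0], [0.0, -0.003, -1.0]]
ft_force: [0.1, -0.5, -4.0]
grip_width: 0.0441
finger_force: 62.2
```

>>> move_arm(
  deltas=[
    [[0,0,-0.25,0,0],[0,0,-0.5,0,0],[0,0,-0.7,0,0],[0,0,-0.78,0,0],[0,0,-0.81,0,0],[0,0,-0.81,0,0],[0,0,-0.81,0,0]],
  ],
)

```text
clock: 21.98
tcp_pos: [0.6192, -0.0673, 0.2173]
tool_rot: [[0.005, 1.0, 0.002], [1.0, -0.005, -0.0], [-0.0, 0.002, -1.0]]
ft_force: [0.7, 0.3, -4.1]
grip_width: 0.0444
finger_force: 62.2
```

```bash
python3 foot.py 282 363 .020 s5
```

```text
foot near edge row 293 centre y -0.0642357872467021
cols 353 376 x 0.6179
```

View pics/s5.png

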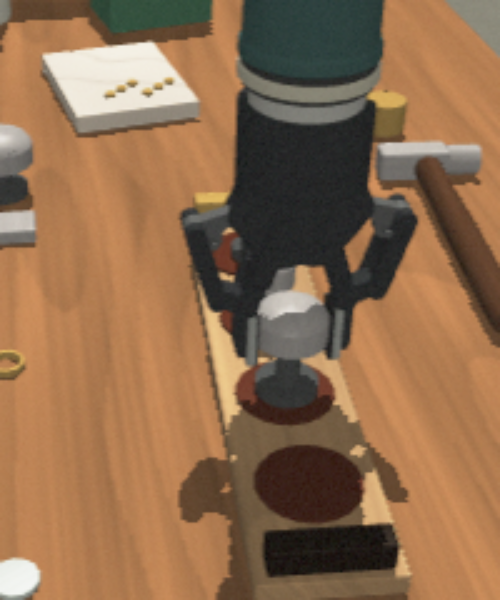

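The foot is centred on pad c, so I release and go for the 58 stake.

>>> move_arm(
  deltas=[
    [[0,0,-0.01,0,0],[0,0,-0.02,0,0],[0,0,-0.02,0,0],[0,0,-0.02,0,0]],
  ],
)

```text
clock: 22.52
tcp_pos: [0.6189, -0.0672, 0.2153]
tool_rot: [[0.005, 1.0, 0.001], [1.0, -0.005, -0.0], [-0.0, 0.001, -1.0]]
ft_force: [-3.1, 0.1, 6.8]
grip_width: 0.0442
finger_force: 62.8
```

>>> move_arm(
  deltas=[
    [[0,0,0,0,0.5],[0,0,0,0,0.6],[0,0,0,0,0.8],[0,0,0,0,1],[0,0,0,0,1],[0,0,0.1,0,1],[0,0,0.4,0,1],[0,0,0.8,0,1],[0,0,1,0,1],[0,0,1,0,1]],
  ],
)

```text
clock: 23.78
tcp_pos: [0.6195, -0.0673, 0.3166]
tool_rot: [[0.005, 1.0, 0.005], [1.0, -0.005, -0.001], [-0.001, 0.005, -1.0]]
ft_force: [-0.2, -0.9, -1.0]
grip_width: 0.0858
finger_force: 0.0
```

>>> move_arm(
  deltas=[
    [[-0.15,0.3,0,0,1],[-0.3,0.6,0,0,1],[-0.5,1,0,0,1]],
  ],
)

```text
clock: 24.15
tcp_pos: [0.5675, 0.0332, 0.312]
tool_rot: [[0.006, 1.0, -0.003], [1.0, -0.006, -0.0], [-0.0, -0.003, -1.0]]
ft_force: [0.7, 1.0, 0.3]
grip_width: 0.0857
finger_force: 0.0
```

>>> move_arm(
  deltas=[
    [[-0.25,0.5,0,0,1],[-0.5,1,0,0,1]],
  ],
)

```text
clock: 24.4
tcp_pos: [0.517, 0.1338, 0.312]
tool_rot: [[0.006, 1.0, -0.003], [1.0, -0.006, -0.001], [-0.001, -0.003, -1.0]]
ft_force: [0.8, 0.2, -0.7]
grip_width: 0.0857
finger_force: 0.0
```

>>> move_arm(
  deltas=[
    [[-0.25,0.5,0,0,1],[-0.5,0.8,0,0,1],[-0.74,1,0,0,1],[-0.74,1,0,0,1]],
  ],
)

```text
clock: 24.9
tcp_pos: [0.4425, 0.2335, 0.3121]
tool_rot: [[0.002, 1.0, -0.004], [1.0, -0.002, -0.002], [-0.002, -0.004, -1.0]]
ft_force: [0.1, 0.2, -0.4]
grip_width: 0.0855
finger_force: 0.0
```

>>> move_arm(
  deltas=[
    [[0,0.215,0,0,1],[0,0.215,-0.2,0,1],[0,0.215,-0.4,0,1],[0,0.215,-0.4,0,1],[0,0.215,-0.4,0,1]],
  ],
)

```text
clock: 25.52
tcp_pos: [0.4451, 0.2539, 0.2741]
tool_rot: [[0.005, 1.0, -0.0], [1.0, -0.005, -0.0], [-0.0, -0.0, -1.0]]
ft_force: [-0.3, -0.2, 0.8]
grip_width: 0.0853
finger_force: 0.0
```

>>> move_arm(
  deltas=[
    [[0,0,-0.25,0,1],[0,0,-0.5,0,1],[0,0,-0.6,0,1],[0,0,-0.7,0,1],[0,0,-0.8,0,1],[0,0,-0.89,0,1],[0,0,-0.89,0,1],[0,0,-0.89,0,1]],
  ],
)

```text
clock: 26.52
tcp_pos: [0.4448, 0.2544, 0.1854]
tool_rot: [[0.005, 1.0, 0.0], [1.0, -0.005, 0.0], [0.0, 0.0, -1.0]]
ft_force: [-0.4, -0.5, -0.0]
grip_width: 0.0857
finger_force: 0.0
```

>>> move_arm(
  deltas=[
    [[0,0,0,0,0.8],[0,0,0,0,0.7],[0,0,0,0,0.6],[0,0,0,0,0.3],[0,0,0,0,0],[0,0,0,0,0],[0,0,0,0,0]],
  ],
)

```text
clock: 27.4
tcp_pos: [0.4444, 0.2544, 0.1858]
tool_rot: [[0.005, 1.0, -0.0], [1.0, -0.005, 0.0], [0.0, -0.0, -1.0]]
ft_force: [-3.5, -0.4, 5.9]
grip_width: 0.0564
finger_force: 63.2
```

>>> move_arm(
  deltas=[
    [[0,0,0.15,0,0],[0,0,0.4,0,0],[0,0,0.7,0,0],[0,0,0.95,0,0],[0,0,1,0,0]],
  ],
)

```text
clock: 28.02
tcp_pos: [0.4452, 0.2546, 0.2872]
tool_rot: [[0.005, 1.0, 0.004], [1.0, -0.005, 0.002], [0.002, 0.004, -1.0]]
ft_force: [-0.2, -0.4, -5.4]
grip_width: 0.0561
finger_force: 65.6
```

>>> move_arm(
  deltas=[
    [[0.05,-0.15,0.1,0,0],[0.15,-0.4,0.15,0,0],[0.3,-0.7,0.2,0,0],[0.4,-1,0.2,0,0]],
  ],
)

```text
clock: 28.52
tcp_pos: [0.4849, 0.1526, 0.3047]
tool_rot: [[0.005, 1.0, -0.001], [1.0, -0.005, -0.001], [-0.001, -0.001, -1.0]]
ft_force: [0.6, -0.3, -5.9]
grip_width: 0.0566
finger_force: 65.5
```

>>> move_arm(
  deltas=[
    [[0.1,-0.3,0,0,0],[0.25,-0.65,0,0,0],[0.4,-1,0,0,0]],
  ],
)

```text
clock: 28.9
tcp_pos: [0.5242, 0.0523, 0.3039]
tool_rot: [[0.005, 1.0, -0.003], [1.0, -0.005, -0.001], [-0.001, -0.003, -1.0]]
ft_force: [0.8, 0.0, -4.4]
grip_width: 0.0563
finger_force: 65.5
```

>>> move_arm(
  deltas=[
    [[0.1,-0.3,0,0,0],[0.25,-0.65,0,0,0],[0.4,-1,0,0,0]],
  ],
)

```text
clock: 29.28
tcp_pos: [0.5641, -0.0476, 0.3037]
tool_rot: [[0.005, 1.0, -0.003], [1.0, -0.005, -0.0], [-0.0, -0.003, -1.0]]
ft_force: [-0.2, 0.6, -4.8]
grip_width: 0.0565
finger_force: 65.5
```

>>> move_arm(
  deltas=[
    [[0.15,-0.3,0,0,0],[0.3,-0.6,0,0,0],[0.45,-0.85,0,0,0],[0.5,-1,0,0,0],[0.5,-1,0,0,0],[0.5,-1,0,0,0]],
  ],
)

```text
clock: 30.02
tcp_pos: [0.6138, -0.1451, 0.3045]
tool_rot: [[0.005, 1.0, -0.002], [1.0, -0.005, 0.001], [0.001, -0.002, -1.0]]
ft_force: [-0.7, 0.2, -4.6]
grip_width: 0.0564
finger_force: 65.5
```

>>> move_arm(
  deltas=[
    [[0,-0.055,-0.15,0,0],[0,-0.055,-0.4,0,0],[0,-0.055,-0.65,0,0],[0,-0.055,-0.85,0,0],[0,-0.055,-0.95,0,0],[0,-0.055,-1,0,0],[0,-0.055,-1,0,0],[0,-0.055,-1,0,0]],
  ],
)

```text
clock: 31.02
tcp_pos: [0.6152, -0.1514, 0.2063]
tool_rot: [[0.005, 1.0, 0.002], [1.0, -0.005, -0.001], [-0.001, 0.002, -1.0]]
ft_force: [-0.0, -0.1, -5.4]
grip_width: 0.0566
finger_force: 65.5
```

```bash
python3 foot.py 321 373 .023 s6
```

```text
foot near edge row 333 centre y -0.14905547476906247
cols 363 389 x 0.6146
```

View pics/s6.png

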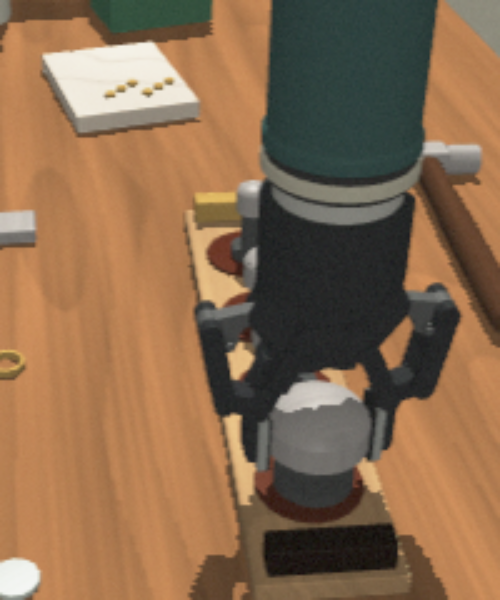

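The foot is centred on pad d (crop 312,490), about 3 mm above it. I lower it, release, lift clear and withdraw.

>>> move_arm(
  deltas=[
    [[0,0,-0.01,0,0],[0,0,-0.02,0,0],[0,0,-0.03,0,0],[0,0,-0.03,0,0],[0,0,-0.03,0,0]],
  ],
)

```text
clock: 31.7
tcp_pos: [0.6147, -0.1512, 0.2029]
tool_rot: [[0.005, 1.0, 0.0], [1.0, -0.005, -0.0], [-0.0, 0.0, -1.0]]
ft_force: [-3.5, -0.4, 2.6]
grip_width: 0.0565
finger_force: 66.1
```

>>> move_arm(
  deltas=[
    [[0,0,0,0,0.7],[0,0,0,0,0.8],[0,0,0,0,0.9],[0,0,0,0,1],[0,0,0,0,1],[0,0,0.1,0,1],[0,0,0.4,0,1],[0,0,0.8,0,1],[0,0,1,0,1],[0,0,1,0,1]],
  ],
)

```text
clock: 32.95
tcp_pos: [0.6155, -0.1514, 0.3047]
tool_rot: [[0.005, 1.0, 0.005], [1.0, -0.005, -0.001], [-0.001, 0.005, -1.0]]
ft_force: [0.6, 0.1, -0.1]
grip_width: 0.0855
finger_force: 0.0
```

>>> move_arm(
  deltas=[
    [[-0.2,0,0.2,0,1],[-0.6,0,0.4,0,1],[-1,-0.2,0.5,0,1]],
  ],
)

```text
clock: 33.33
tcp_pos: [0.5134, -0.1704, 0.3511]
tool_rot: [[0.003, 1.0, -0.002], [1.0, -0.003, 0.001], [0.001, -0.002, -1.0]]
ft_force: [-0.4, -1.3, 0.3]
grip_width: 0.0849
finger_force: 0.0
```

>>> move_arm(
  deltas=[
    [[-0.4,-0.4,0,0,1],[-0.8,-0.8,0,0,1],[-1,-1,0,0,1],[-1,-1,0,0,1],[-1,-1,0,0,1]],
  ],
)

```text
clock: 33.95
tcp_pos: [0.4146, -0.2708, 0.351]
tool_rot: [[0.005, 1.0, -0.001], [1.0, -0.005, 0.002], [0.002, -0.001, -1.0]]
ft_force: [0.3, -1.0, -0.0]
grip_width: 0.0852
finger_force: 0.0
```

```bash
python3 - <<'E'
from h import *
from bench import robot
t=robot.grab_frame("top"); s=robot.grab_frame("side")
cv2.imwrite("pics/f.png",np.hstack([cv2.resize(t["pixels"][150:270,230:490],(400,185)) ,cv2.resize(s["pixels"][170:385,290:430],None,fx=2.6,fy=2.6)[:185*1]]) if 0 else cv2.resize(s["pixels"][170:385,290:430],None,fx=2.6,fy=2.6))
cv2.imwrite("pics/ft.png",cv2.resize(t["pixels"][150:330,190:490],None,fx=2.5,fy=2.5))
for uv,z in (((291,193),.063),((335,199),.055),((379,203),.065),((423,208),.055)):
    r=blob(head(t["pixels"]),uv,20); print(None if r is None else (np.round(r[1][0],1),r[2],ray(t,r[1][0],z).round(4)))
E
```

```text
(array([290. , 192.5]), array([284, 183,  15,  20, 180], dtype=int32), array([0.6246, 0.099 , 0.063 ]))
(array([336. , 197.3]), array([327, 187,  20,  22, 320], dtype=int32), array([0.6237, 0.015 , 0.055 ]))
(array([380.7, 201.6]), array([369, 188,  26,  28, 551], dtype=int32), array([ 0.6181, -0.0663,  0.065 ]))
(array([427.7, 207.7]), array([412, 192,  33,  31, 829], dtype=int32), array([ 0.6155, -0.153 ,  0.055 ]))
```

View pics/f.png

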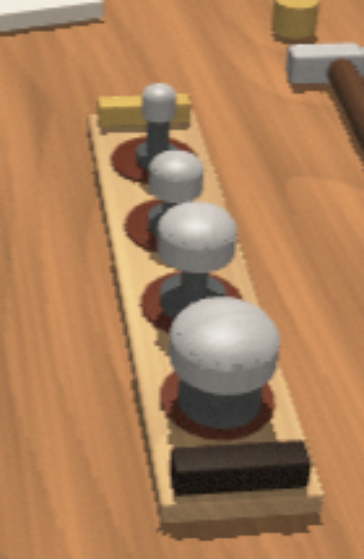

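View pics/ft.png

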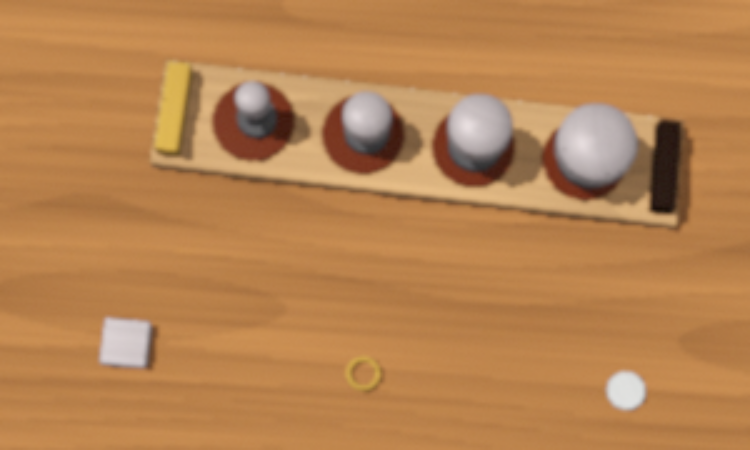

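All four stakes stand on their pads in the right order. Each head is within about 4 mm of its pad centre in the top view, and the arm is clear.

```bash
python3 -c "from bench import robot; print(robot.job_done())"
```

```text
the job is handed in; nothing more can be done
None
```

The job is handed in: the four stakes stand released on their pads in the order 24, 35, 46, 58 mm from the brass block to the dark block, each within about 4 mm of its pad centre in the last pictures, at about 34 s on the clock; no verdict came back.

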